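# Click the portion counter round to its pointer

### The job

Bring the portion counter round to its full-batch mark: with a fingertip, flick the edge of the toothed wheel clockwise (as seen from the robot's side), click by click, until the round stud on its face stops beside the side pointer, and do not let it run past. Only push the wheel, and lightly: do not grip or lift anything, leave the counter standing where it is and leave the jars and the garlic alone.

Things in the scene. Friction and masses are not known exactly. Their poses are not given: they have to be found in the camera images.
- counter: the portion counter: grey base plate 100 x 150 x 14 mm, standing loose (about 2 kg), with an upright white toothed wheel, a metal bracket behind the wheel (top 99 mm above the worktop) and a pointer post at the right. Origin: centre of the base's underside. x axis: from front to back (the wheel's face looks along -x, roughly at the robot), y to the left seen from the front, z up
- wheel_centre (a point): centre of the wheel, on its axle, midway through its thickness; 12 mm in front of the counter's origin, 80 mm above the worktop. The wheel is a disc of 36 mm radius, 24 mm thick, with 8 teeth out to 50 mm radius, 8 mm thick, as wide as the disc, 45 degrees apart. It turns about the counter's level x axis; nothing stands over it
- wheel_top (a point): fixed point 50 mm above the wheel's centre, level with the highest reach of the teeth. At rest a gap between two teeth stands here, and those two teeth stand 22.5 degrees left and right of the top (middle of their tips 19 mm to each side, 46 mm above the centre)
- stud (a point): centre of the front of the round dark stud (16 mm across, 5 mm proud) on the wheel's face, in line with a gap between two teeth, 26 mm from the axle; at the start it stands at the top (12 o'clock), at the upper left or at the left (9 o'clock), seen from the front
- pointer_tip (a point): tip of the fixed cone-shaped pointer on its 8 mm thick post, at the right of the wheel (3 o'clock seen from the front), level with the axle and 54 mm from it sideways, 8 mm in front of the wheel's middle plane; it points at the axle
- wheel (a joint): wheel angle in rad; grows clockwise seen from the front (top moves to the right, the counter's -y). 0: stud at the pointer. One click is 0.785 (45 degrees); a spring detent holds it at whole clicks, pulls it in from half a click either side, yields to about 3 N at a tooth. It starts 2, 3 or 4 clicks short of the pointer (-1.571, -2.356 or -3.142)
- sauce_jar: a lidded glass jar, 59 x 61 x 105 mm, standing to the left of the counter, not to be disturbed; origin at the centre of its underside
- beet_jar: an open glass jar with red contents, 66 x 66 x 82 mm, to the right of the counter, not to be disturbed; origin at the centre of its underside
- garlic: a garlic bulb, 60 x 60 x 59 mm, behind the counter, not to be disturbed; origin at the centre of its underside

How it is judged (in metres and radians):
At the end, for the whole second after the job is handed in: The wheel rests in the click with its stud at the pointer (joint within 0.15 rad of 0, still), the counter stands flat within 30 mm of where it stood, and the jars and the garlic are within 30 mm of where they stood (value of joint wheel between -0.15 and 0.15 rad and velocity of joint wheel between -0.1 and 0.1 rad/s and distance of each of counter, sauce_jar, beet_jar, garlic from where it was at the start of the episode below 0.03 m and angle between counter's own z axis and vertical below 0.05 rad); the robot touches nothing.
It fails at once if the wheel ran past the pointer (more than 0.55 rad, past the next half click) (value of joint wheel above 0.55 rad).
It fails at once if the wheel was taken round the wrong way (back beyond -3.75 rad) (value of joint wheel below -3.75 rad).
It fails at once if the counter was lifted, tipped or shoved away (15 mm up, 0.2 rad, 40 mm) (height (world z) of counter above 0.015 m or angle between counter's own z axis and vertical above 0.2 rad or distance of counter from where it was at the start of the episode above 0.04 m).
It fails at once if a jar or the garlic was lifted (15 mm) or shoved (40 mm) (height (world z) of any of sauce_jar, beet_jar, garlic above 0.015 m or distance of any of sauce_jar, beet_jar, garlic from where it was at the start of the episode above 0.04 m).
It fails at once if something was gripped or forced: the fingers pressed on the counter or its wheel with over 30 N, or on a jar or the garlic with over 15 N (contact force between the fingers and counter above 30 N or contact force between the fingers and sauce_jar above 15 N or contact force between the fingers and beet_jar above 15 N or contact force between the fingers and garlic above 15 N).
It also fails if it takes over 42 s, if anything falls off the work surface, if the arm or the gripper's body presses on something with over 40 N, if the wrist force passes 120 N, or if a joint passes its speed limit or range.

### The arm

A 6-joint arm with a two-finger parallel gripper is mounted at the origin on a cart in front of the work surface, level with it; the furniture and walls round the work are solid. World frame = base frame: x ahead of the robot, y to its left, z up, the work surface at z = 0. Lengths are in m, angles in degrees, forces in N, time in s.
With the tool pointing down it reaches from about 0.4 to 0.825 m from the base axis. Payload 7 kg.
Tool frame: the origin (TCP) lies on the front face of the gripper's body, between the roots of the fingers; the fingertips stand 66 mm ahead of it and the grasp point (between the pads) lies 47 mm ahead of it; z points along the fingers, y is the line along which they close (so a half turn about z gives the same grasp; the last joint's range is limited). The gripper opens to 88 mm and grips with 3 to 60 N. Pads are 19 mm wide; open, the fingers measure 130 mm over their backs; the gripper's body (78 mm by 193 mm) begins 47 mm behind the grasp point.
Start: joints at [81.538, 20.546, 0.682, 0, -70.136, -16.507], TCP at [0.285, 0.612, 0.292] pointing down, gripper open.
Joint ranges: [-176.03, 176.03], [-82.01, 121.73], [-58.28, 71.71], [-173.87, 95.51], [-174.79, -0.11], [-173.66, 173.66]. Speed limits (degrees/s): [136.94, 136.94, 172.46, 180, 180, 180].

### API

Orientations are given as [roll, pitch, yaw] about the fixed x, y, z axes, in that order (R = Rz(yaw) Ry(pitch) Rx(roll)).
In Python, from plant import ctrl gives the robot as it stands.
- The arm moves only by the tool send_rows, never from a script. Its argument "deltas" is a list of rows, each a list of 2 entries, a list of its own where there are three numbers: the shift along the tool's x, y, z each as a share of 800 mm, from -1 to 1, then the turn about the tool's z as a share of 90 degrees, from -1 to 1. A call has exactly 5 rows; each row is the pose to reach, as a shift and turn from the pose commanded when the call began, along the tool's axes at that moment; what a row does not reach only later rows make up. A row lasts 1/12 s, in which the tool goes at most 41.7 mm and 7.16 degrees, less where a joint would pass 70% of its speed; a pose out of reach is approached as far as the arm can. A call with a number of a shift or a turn outside -1 to 1 is refused whole. A call with a gripper value outside its range is refused whole. "gripper" is the opening, from 0 (shut) to 1 (fully open), set as the call begins (left out, the last holds). The fingers move at their own pace and stop on an object; the grip force is fixed at half the most. Time passes only in rows, so rows that repeat a pose let the fingers close, or fill a call up. It gives the time, the measured TCP pose, the force, the opening and the grip force at its end, in the units of the state.
- ctrl.get_obs(): the state, without advancing time (a new reading comes with each control period).
- ctrl.snapshot(name): name is "scene" or "top"; returns a dict with "color" (480x640x3 uint8, red, green, blue), "vertical_fov" (degrees; the focal length in pixels is half the picture's height over the tangent of half this angle, whatever the lens; pixels are square), "cx", "cy" (the principal point, pixels), "rvec" (rotation vector, rad) and "tvec" (3), from world to camera coordinates, as OpenCV has them. Camera axes: x right, y down, z forward; pixel columns grow to the right and rows downward; lengths in m; the calibration is good to about 2 mm. A picture is of the moment at which its call begins. There is no depth.
- ctrl.close_job(): hands the job in; it is judged then, once.
Trained networks look in a picture, given as the dict that the camera call returned (one of the last four; its "shot" number tells which), for a name from the list of things; names that differ only in an ending like _2 or _b are one class to them, and where a whole thing is asked for, a point or a joint stands for the part that bears it (a point fixed in the world has none). Each returns a list of dicts, best first, with "conf" (0 to 1); they miss things now and then, are a little off and sometimes report something else, mostly with a low value. They report only what shows in the picture. A call takes as long as a camera call.
- ctrl.boxes_of(picture, thing): "xy" ([column, row] as shares, 0 to 1, of the picture: columns of its width, rows of its height, amid what is visible of it).
- ctrl.cut_out(picture, thing): "pixels" (480x640 bool, what is visible of it) and "xy" ([column, row] as shares, 0 to 1, of the picture: columns of its width, rows of its height, amid what is visible of it).
The state is a dict: "clock": time; "joint_pos": joint angles; "qvel": joint speeds; "tau": joint torques, N m; "tool_pos": TCP position; "orientation": TCP orientation; "force": force on the tool from outside, world axes, zero at the start; "moment": the same for the moment, N m; "opening": finger opening in m; "gripper_force": force on a finger pad.
Only numpy, scipy, OpenCV 4.12 (cv2) and the standard library are available. Lean on these libraries where they do the work, as an engineer would, in place of code of your own. Each camera call takes 0.05 s, during which the arm holds its last target. There are 200 camera calls.

## Working session

There is one attempt and no reset: what is moved stays moved. The work goes in short steps, Python scripts to look and compute and a tool call to move; the robot and the scene stay as the last step left them, time stands still between calls to the robot, and variables do not carry over. Pictures are saved under pics/ and viewed, at most 10 in all, crops included, and the job is handed in when it is done.

Besides the shell and the picture viewer there is one more tool, called after "Call:" as name([rows], argument=value, ...), one row to a line, values as JSON. send_rows: Moves the arm, as the interface text tells. Shift numbers are shares of 800 mm and turn numbers shares of 90 degrees, none past 1 either way. Its arguments: {"type":"object","properties":{"deltas":{"type":"array","items":{"type":"array"}},"gripper":{"type":"number"}},"required":["deltas"]}

```bash
ls; mkdir -p pics; cat > h.py <<'E'
import numpy as np, cv2
from plant import ctrl
def save(p,n): cv2.imwrite(f'pics/{n}.png',p['color'][:,:,::-1])
def K(p):
    f=240/np.tan(np.radians(p['vertical_fov'])/2)
    return np.array([[f,0,p['cx']],[0,f,p['cy']],[0,0,1.]])
def ray(p,uv):
    R=cv2.Rodrigues(np.array(p['rvec'],float))[0];t=np.array(p['tvec'],float).ravel()
    d=R.T@np.linalg.inv(K(p))@[uv[0],uv[1],1]; return -R.T@t,d/np.linalg.norm(d)
def atz(p,uv,z):
    c,d=ray(p,uv); return c+d*(z-c[2])/d[2]
def proj(p,X):
    return cv2.projectPoints(np.array(X,float).reshape(-1,3),np.array(p['rvec'],float),np.array(p['tvec'],float),K(p),None)[0].reshape(-1,2)
def tri(a,ua,b,ub):
    c1,d1=ray(a,ua);c2,d2=ray(b,ub)
    s=np.linalg.lstsq(np.c_[d1,-d2],c2-c1,rcond=None)[0]
    P,Q=c1+s[0]*d1,c2+s[1]*d2; return (P+Q)/2,np.linalg.norm(P-Q)
E
python3 - <<'E'
from h import *
np.set_printoptions(precision=4,suppress=True)
o=ctrl.get_obs();print(o['tool_pos'],o['orientation'],o['clock'],o['opening'])
P={n:ctrl.snapshot(n) for n in('scene','top')}
for n,p in P.items():
    save(p,n+'0');print(n,ray(p,(320,240)),p['vertical_fov'])
for t in['counter','wheel_centre','wheel_top','stud','pointer_tip','sauce_jar','beet_jar','garlic']:
    u={}
    for n,p in P.items():
        r=ctrl.boxes_of(p,t)[:2]
        for q in r: print(t,n,np.array(q['xy'])*[640,480],q['conf'])
        if r:u[n]=np.array(r[0]['xy'])*[640,480]
    if len(u)==2:print('  tri',tri(P['scene'],u['scene'],P['top'],u['top']))
E
```

```text
pics
[0.2848 0.6116 0.2912] [179.9045  -0.0112 -24.9744] 0.0 0.08770021446975172
scene (array([-0.0004, -0.3193,  0.6392]), array([ 0.5894,  0.5437, -0.5976])) 50.61955461004236
top (array([0.3557, 0.1623, 1.2913]), array([ 0.1496, -0.0158, -0.9886])) 43.13896719487819
counter scene [311.424 299.52 ] 0.71
counter scene [306.304 277.392] 0.54
counter top [325.376 280.992] 0.92
  tri (array([0.4625, 0.1276, 0.03  ]), np.float64(0.005520627214461005))
wheel_centre scene [306.176 276.288] 0.68
wheel_centre top [323.712 282.576] 0.83
  tri (array([0.4545, 0.1325, 0.0851]), np.float64(0.004859567200161396))
wheel_top scene [310.784 302.112] 0.86
wheel_top top [321.792 276.72 ] 0.97
  tri (array([0.4718, 0.1359, 0.0122]), np.float64(0.0025227537641856006))
stud scene [308.992 278.016] 0.77
stud top [325.696 281.376] 0.93
  tri (array([0.4572, 0.1285, 0.0821]), np.float64(0.004836908978864655))
pointer_tip scene [308.48  300.192] 0.93
pointer_tip top [324.224 278.496] 0.69
pointer_tip top [319.872 281.904] 0.66
  tri (array([0.4655, 0.1324, 0.0237]), np.float64(0.001905165702215432))
sauce_jar scene [310.016 297.6  ] 0.53
sauce_jar top [244.992 271.488] 0.73
sauce_jar top [321.984 219.696] 0.59
  tri (array([ 0.5286,  0.2698, -0.1012]), np.float64(0.11348481089646185))
beet_jar scene [406.592 319.392] 0.89
beet_jar top [400.192 244.992] 0.57
  tri (array([ 0.5374, -0.0246,  0.0378]), np.float64(0.0025451315487470733))
garlic scene [347.968 259.392] 0.75
garlic scene [306.368 276.384] 0.5
garlic top [321.088 220.896] 0.83
  tri (array([0.583 , 0.1426, 0.0433]), np.float64(0.005224562439435302))
```

```bash
python3 - <<'E'
import cv2
a=cv2.imread('pics/scene0.png')[200:370,210:450];b=cv2.imread('pics/top0.png')[190:330,210:450]
o=cv2.vconcat([cv2.resize(a,None,fx=2.2,fy=2.2*.8,interpolation=2) if 0 else cv2.resize(a,(528,374),interpolation=2),])
cv2.imwrite('pics/a.png',cv2.resize(a,(800,567),interpolation=2));cv2.imwrite('pics/b.png',cv2.resize(b,(800,467),interpolation=2))
E
```

```text
(no output)
```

View pics/a.png

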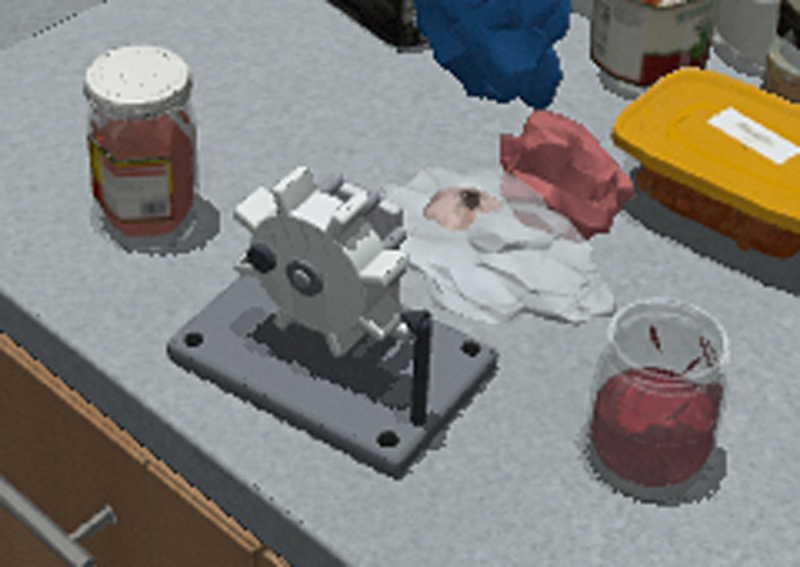

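View pics/b.png

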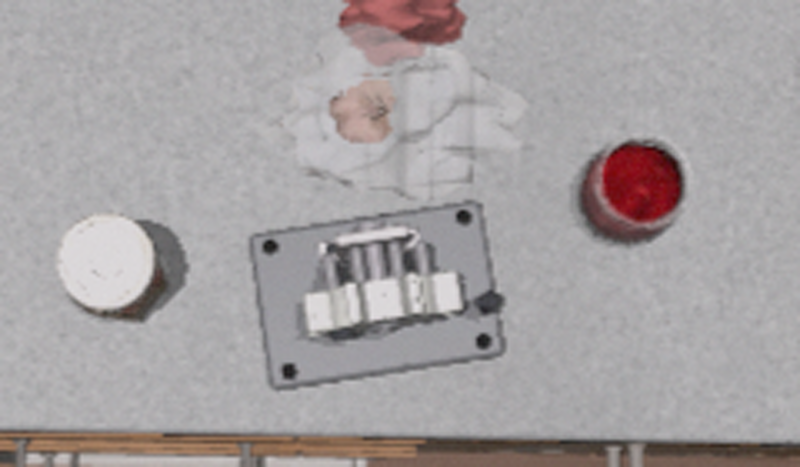

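Crop of the scene view: the stud is at (262,258) and the hub at (303,278), so the stud looks like it is at 9 o'clock, 4 clicks short. Top crop: the base corners are at about (250,235), (480,203), (503,353) and (273,388). Next I fit the counter pose to these.

```bash
cat >> h.py <<'E'
from scipy.optimize import least_squares
def T(q,X):
    c,s=np.cos(q[2]),np.sin(q[2]); X=np.array(X,float).reshape(-1,3)
    return np.c_[q[0]+c*X[:,0]-s*X[:,1],q[1]+s*X[:,0]+c*X[:,1],X[:,2]]
E
python3 - <<'E'
from h import *
np.set_printoptions(precision=4,suppress=True)
a=ctrl.snapshot('scene');b=ctrl.snapshot('top')
cb=np.array([[250,235],[480,203],[503,353],[273,388]])/3.3333+[210,190]
C=[[.05,.075,.014],[.05,-.075,.014],[-.05,-.075,.014],[-.05,.075,.014]]
W=[atz(b,u,.014) for u in cb];print(np.array(W),[np.linalg.norm(W[i]-W[i-1]) for i in range(4)])
ca=np.array([[497,350],[397,466],[170,346]])/3.3333+[210,200]
tip=np.array([[408,318]])/3.3333+[210,200]
def f(q,tops=1,sc=1):
    r=[]
    if tops:r.append((proj(b,T(q,C))-cb).ravel())
    if sc:r.append((proj(a,T(q,[C[1],C[2],C[3]]))-ca).ravel())
    return np.concatenate(r)
for k in((1,0),(0,1),(1,1)):
    s=least_squares(f,[.47,.135,.14],args=k);print(k,s.x[:2],np.degrees(s.x[2]),abs(s.fun).max())
q=s.x;np.save('q.npy',q)
hub=proj(a,T(q,[-.024-.005,0,.08]));print('hub crop',(hub-[210,200])*3.3333)
for k,an in((2,90),(3,45+90),(4,180)):
    th=np.radians(an);st=T(q,[-.029,-.026*np.cos(th),.08+.026*np.sin(th)])
    print(k,(proj(a,st)-[210,200])*3.3333)
print('ptr',(proj(a,T(q,[-.020,-.054,.08]))-[210,200])*3.3333)
o=ctrl.get_obs();yaw=np.degrees(q[2])-90
print('yaw',yaw,'turn share',(o['orientation'][2]-yaw)/90)
for n,y,z in(('hover',.036,.2),('ready',.036,.122),('end',-.0,.122)):
    X=T(q,[-.012,y,z+.066])[0];d=X-o['tool_pos'];w=np.radians(o['orientation'][2])
    print(n,X,'tool shift share',np.array([np.cos(w)*d[0]+np.sin(w)*d[1],np.sin(w)*d[0]-np.cos(w)*d[1],-d[2]])/.8)
E
```

```text
[[0.5036 0.2152 0.014 ]
 [0.527  0.0692 0.014 ]
 [0.4318 0.0538 0.014 ]
 [0.4072 0.1983 0.014 ]] [np.float64(0.09790225897481027), np.float64(0.14780114887124596), np.float64(0.09643100163919305), np.float64(0.1465750135431545)]
(1, 0) [0.4675 0.1341] 9.457736401734598 0.9619400850850184
(0, 1) [0.4666 0.1317] 9.630778444180168 2.361249130563408
(1, 1) [0.4673 0.133 ] 9.552587421442741 2.579800975932642
hub crop [[299.2016 281.3581]]
2 [[299.162  241.3035]]
3 [[268.9802 238.9504]]
4 [[257.2324 261.1819]]
ptr [[400.3658 314.6795]]
yaw -80.44741257855726 turn share 0.6164462896449258
hover [0.4495 0.1666 0.266 ] tool shift share [0.4214 0.4178 0.0327]
ready [0.4495 0.1666 0.188 ] tool shift share [0.4214 0.4178 0.1302]
end [0.4555 0.131  0.188 ] tool shift share [0.4469 0.4549 0.1302]
```

Call:
send_rows([
  [[0.03,0.03,0],0],
  [[0.06,0.06,0],0],
  [[0.09,0.09,0],0],
  [[0.12,0.12,0],0],
  [[0.15,0.15,0],0],
], gripper=0)

```text
clock: 1.42
tool_pos: [0.3433, 0.4509, 0.2922]
orientation: [-180.0, -0.0, -24.9]
force: [0.8, -1.1, 0.6]
opening: 0.0601
gripper_force: 0.0
```

Call:
send_rows([
  [[0.03,0.03,0],0],
  [[0.06,0.06,0],0],
  [[0.09,0.09,0],0],
  [[0.12,0.12,0],0],
  [[0.15,0.15,0],0],
])

```text
clock: 1.83
tool_pos: [0.4014, 0.2914, 0.2925]
orientation: [-180.0, -0.0, -25.0]
force: [0.9, 0.3, 0.3]
opening: 0.0265
gripper_force: 0.0
```

Call:
send_rows([
  [[0.03,0.03,0],0.06],
  [[0.06,0.06,0],0.12],
  [[0.09,0.09,0],0.18],
  [[0.12,0.118,0.01],0.24],
  [[0.12,0.118,0.015],0.3],
])

```text
clock: 2.25
tool_pos: [0.449, 0.1629, 0.28]
orientation: [180.0, -0.0, -52.4]
force: [-0.6, 1.0, -1.0]
opening: 0.0009
gripper_force: 0.0
```

Call:
send_rows([
  [[0,0,0],0.07],
  [[0,0,0],0.14],
  [[0,0,0],0.21],
  [[0,0,0],0.27],
  [[0,0,0],0.316],
])

```text
clock: 2.67
tool_pos: [0.4484, 0.1668, 0.2803]
orientation: [-180.0, 0.0, -80.7]
force: [0.1, -0.3, -0.2]
opening: 0.0002
gripper_force: 0.0
```

Call:
send_rows([
  [[0,0,0.03],0],
  [[0,0,0.06],0],
  [[0,0,0.08],0],
  [[0,0,0.086],0],
  [[0,0,0.086],0],
])

```text
clock: 3.08
tool_pos: [0.448, 0.1665, 0.2105]
orientation: [179.9, -0.1, -80.4]
force: [-0.0, 0.1, 0.9]
opening: 0.0004
gripper_force: 0.0
```

```bash
python3 - <<'E'
from h import *
np.set_printoptions(precision=4,suppress=True)
q=np.load('q.npy')
a=ctrl.snapshot('scene');b=ctrl.snapshot('top');o=ctrl.get_obs()
print(o['tool_pos'],o['clock'])
d=o['tool_pos']-T(q,[-.012,0,.08])[0];c,s=np.cos(q[2]),np.sin(q[2])
print('counter-frame of tip rel wheel centre',c*d[0]+s*d[1],-s*d[0]+c*d[1],d[2]-.066)
A=cv2.resize(a['color'][200:370,210:450],(800,567),interpolation=2)[:,:,::-1].copy()
m=(proj(a,[o['tool_pos']-[0,0,.066]])-[210,200])[0]*3.333;cv2.circle(A,(int(m[0]),int(m[1])),3,(0,0,255),-1)
cv2.imwrite('pics/c.png',A)
E
```

```text
[0.4489 0.1672 0.2122] 3.1833
counter-frame of tip rel wheel centre -0.0004848306068838213 0.03673600204057345 0.06624562827740965
```

View pics/c.png

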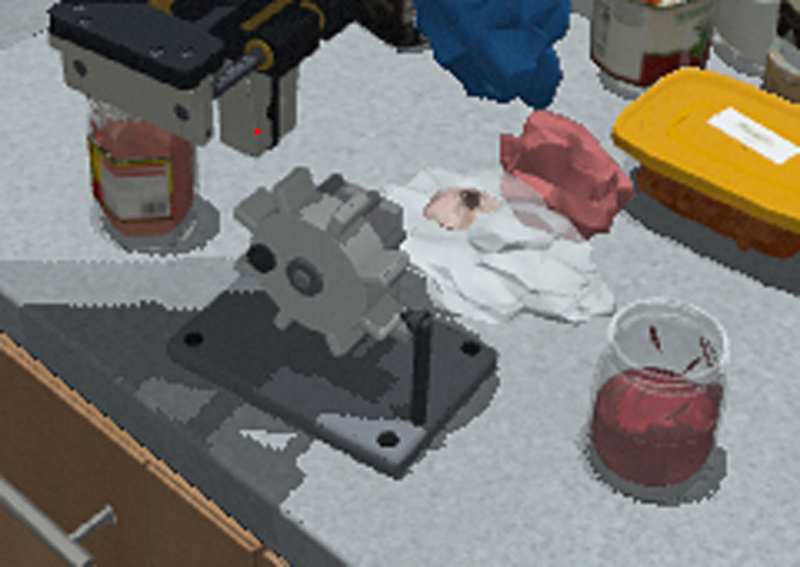

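The finger's bottom (about (258,140) in the crop) hangs just left of the upper-left tooth, as planned. I lower it 24 mm and push 36 mm.

Call:
send_rows([
  [[0,0,0.01],0],
  [[0,0,0.02],0],
  [[0,0,0.03],0],
  [[0,0,0.03],0],
  [[0,0,0.03],0],
])

```text
clock: 3.6
tool_pos: [0.4481, 0.1666, 0.1868]
orientation: [179.9, -0.0, -80.4]
force: [-0.8, 0.0, 0.9]
opening: 0.0003
gripper_force: 0.0
```

Call:
send_rows([
  [[0.005,0,0],0],
  [[0.01,0,0],0],
  [[0.015,0,0],0],
  [[0.02,0,0],0],
  [[0.024,0,0],0],
])

```text
clock: 4.02
tool_pos: [0.4517, 0.1475, 0.1876]
orientation: [-180.0, 0.0, -80.4]
force: [0.1, 0.8, 0.6]
opening: 0.0003
gripper_force: 0.2
```

Call:
send_rows([
  [[0.005,0,0],0],
  [[0.01,0,0],0],
  [[0.015,0,0],0],
  [[0.02,0,0],0],
  [[0.021,0,0],0],
])

```text
clock: 4.43
tool_pos: [0.4543, 0.1306, 0.1872]
orientation: [180.0, -0.0, -80.4]
force: [0.2, 0.8, -0.3]
opening: 0.0009
gripper_force: 0.0
```

```bash
cat > look.py <<'E'
from h import *
import sys
np.set_printoptions(precision=4,suppress=True)
q=np.load('q.npy');a=ctrl.snapshot('scene');o=ctrl.get_obs()
d=o['tool_pos']-T(q,[-.012,0,.08])[0];c,s=np.cos(q[2]),np.sin(q[2])
print('tip rel wheel centre',c*d[0]+s*d[1],-s*d[0]+c*d[1],d[2]-.066,o['force'],o['clock'])
g=cv2.cvtColor(a['color'],cv2.COLOR_RGB2GRAY)
for k in range(5):   # clicks left; darkness at predicted stud place
    th=np.pi/4*k;u=proj(a,T(q,[-.029,-.026*np.cos(th),.08+.026*np.sin(th)]))[0]+[1.,-1.]
    x,y=u.round().astype(int);print(k,g[y-2:y+3,x-2:x+3].mean().round())
cv2.imwrite(f'pics/{sys.argv[1]}.png',cv2.resize(a['color'][200:370,210:450],(800,567),interpolation=2)[:,:,::-1])
E
python3 look.py d
```

```text
tip rel wheel centre -0.0011733930252178157 -5.4662581968322165e-05 0.04122340159549508 [-1.0322 -1.3412  0.9149] 4.4833
0 105.0
1 105.0
2 105.0
3 30.0
4 105.0
```

View pics/d.png

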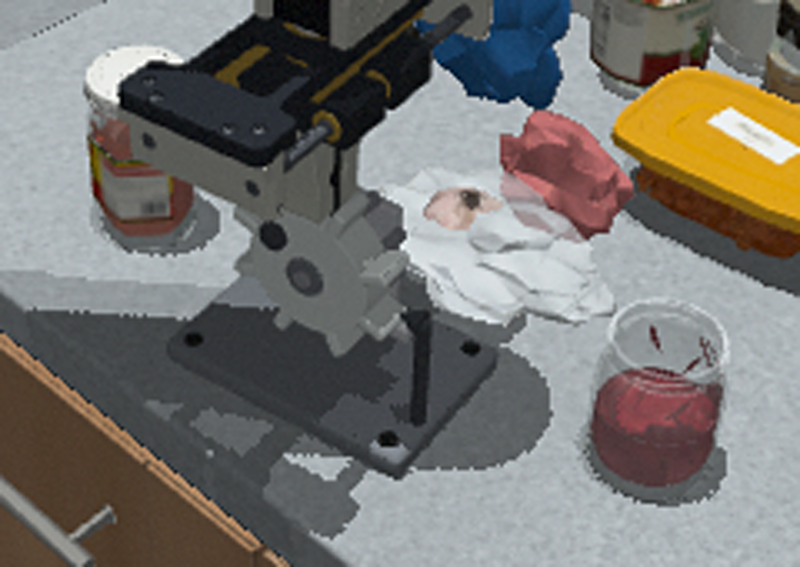

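The stud is now at (273,235), upper left. That is one clean click, the counter has not moved, and three clicks remain. I repeat the cycle.

Call:
send_rows([
  [[0,0,-0.015],0],
  [[0,0,-0.03],0],
  [[0,0,-0.03],0],
  [[-0.022,0,-0.03],0],
  [[-0.045,0,-0.03],0],
])

```text
clock: 4.9
tool_pos: [0.4482, 0.1668, 0.2112]
orientation: [-180.0, 0.0, -80.5]
force: [0.9, 0.8, 0.4]
opening: 0.0005
gripper_force: 0.0
```

Call:
send_rows([
  [[0,0,0],0],
  [[0,0,0.01],0],
  [[0,0,0.02],0],
  [[0,0,0.03],0],
  [[0,0,0.03],0],
])

```text
clock: 5.32
tool_pos: [0.4475, 0.1659, 0.1851]
orientation: [179.8, -0.1, -80.5]
force: [-0.5, 1.3, -0.4]
opening: 0.0004
gripper_force: 0.3
```

Call:
send_rows([
  [[0.005,0,0],0],
  [[0.01,0,0],0],
  [[0.015,0,0],0],
  [[0.02,0,0],0],
  [[0.024,0,0],0],
])

```text
clock: 5.73
tool_pos: [0.4519, 0.1474, 0.1877]
orientation: [-180.0, 0.0, -80.4]
force: [0.2, 0.1, -0.2]
opening: 0.0006
gripper_force: 0.2
```

Call:
send_rows([
  [[0.005,0,0],0],
  [[0.01,0,0],0],
  [[0.015,0,0],0],
  [[0.02,0,0],0],
  [[0.021,0,0],0],
])

```text
clock: 6.15
tool_pos: [0.4543, 0.1307, 0.1872]
orientation: [180.0, -0.0, -80.4]
force: [-0.5, 0.1, 0.4]
opening: 0.0004
gripper_force: 0.0
```

```bash
python3 look.py e
```

```text
tip rel wheel centre -0.0011447306186589238 3.869310657924122e-06 0.04127009000068603 [-1.3006 -0.0608  0.0254] 6.2
0 105.0
1 105.0
2 31.0
3 105.0
4 105.0
```

Two clicks left.

Call:
send_rows([
  [[0,0,-0.015],0],
  [[0,0,-0.03],0],
  [[0,0,-0.03],0],
  [[-0.022,0,-0.03],0],
  [[-0.045,0,-0.03],0],
])

```text
clock: 6.62
tool_pos: [0.4482, 0.1668, 0.2112]
orientation: [-180.0, 0.0, -80.5]
force: [0.1, 0.3, -0.0]
opening: 0.0009
gripper_force: 0.0
```

Call:
send_rows([
  [[0,0,0],0],
  [[0,0,0.01],0],
  [[0,0,0.02],0],
  [[0,0,0.03],0],
  [[0,0,0.03],0],
])

```text
clock: 7.03
tool_pos: [0.4475, 0.1659, 0.185]
orientation: [179.8, -0.1, -80.5]
force: [0.7, 1.2, 0.3]
opening: 0.0003
gripper_force: 0.3
```

Call:
send_rows([
  [[0.005,0,0],0],
  [[0.01,0,0],0],
  [[0.015,0,0],0],
  [[0.02,0,0],0],
  [[0.024,0,0],0],
])

```text
clock: 7.45
tool_pos: [0.4519, 0.1474, 0.1877]
orientation: [-180.0, 0.0, -80.4]
force: [-0.2, 0.3, 0.1]
opening: 0.0004
gripper_force: 0.2
```

Call:
send_rows([
  [[0.005,0,0],0],
  [[0.01,0,0],0],
  [[0.015,0,0],0],
  [[0.02,0,0],0],
  [[0.021,0,0],0],
])

```text
clock: 7.87
tool_pos: [0.4543, 0.1307, 0.1873]
orientation: [180.0, -0.0, -80.4]
force: [-0.3, 0.1, 0.7]
opening: 0.0005
gripper_force: 0.0
```

```bash
python3 look.py f
```

```text
tip rel wheel centre -0.0011309410024958558 -1.1315007118921008e-05 0.041274452372608475 [0.1579 0.7566 0.0411] 7.9167
0 105.0
1 30.0
2 105.0
3 105.0
4 105.0
```

One click left. After the last push I lift clear.

Call:
send_rows([
  [[0,0,-0.015],0],
  [[0,0,-0.03],0],
  [[0,0,-0.03],0],
  [[-0.022,0,-0.03],0],
  [[-0.045,0,-0.03],0],
])

```text
clock: 8.33
tool_pos: [0.4482, 0.1668, 0.2112]
orientation: [-180.0, 0.0, -80.5]
force: [-1.0, 0.5, -0.1]
opening: 0.0005
gripper_force: 0.0
```

Call:
send_rows([
  [[0,0,0],0],
  [[0,0,0.01],0],
  [[0,0,0.02],0],
  [[0,0,0.03],0],
  [[0,0,0.03],0],
])

```text
clock: 8.75
tool_pos: [0.4475, 0.1659, 0.185]
orientation: [179.8, -0.1, -80.5]
force: [-0.8, 0.7, -0.6]
opening: 0.0004
gripper_force: 0.3
```

Call:
send_rows([
  [[0.005,0,0],0],
  [[0.01,0,0],0],
  [[0.015,0,0],0],
  [[0.02,0,0],0],
  [[0.024,0,0],0],
])

```text
clock: 9.17
tool_pos: [0.4519, 0.1474, 0.1877]
orientation: [-180.0, 0.0, -80.4]
force: [0.9, 0.0, 0.9]
opening: 0.0005
gripper_force: 0.2
```

Call:
send_rows([
  [[0.005,0,0],0],
  [[0.01,0,0],0],
  [[0.015,0,0],0],
  [[0.02,0,0],0],
  [[0.021,0,0],0],
])

```text
clock: 9.58
tool_pos: [0.4543, 0.1307, 0.1873]
orientation: [180.0, -0.0, -80.4]
force: [-0.6, -0.5, -0.4]
opening: 0.0006
gripper_force: 0.0
```

Call:
send_rows([
  [[0,0,0],0],
  [[0,0,-0.015],0],
  [[0,0,-0.035],0],
  [[0,0,-0.07],0],
  [[0,0,-0.1],0],
])

```text
clock: 10.0
tool_pos: [0.4542, 0.1313, 0.2683]
orientation: [180.0, -0.0, -80.4]
force: [0.5, 0.8, 0.0]
opening: 0.0
gripper_force: 0.0
```

```bash
python3 look.py g
```

```text
tip rel wheel centre 0.0010066394592022532 0.0010972875465982278 0.12731648807039037 [2.3632 1.728  5.8023] 10.05
0 30.0
1 103.0
2 102.0
3 103.0
4 102.0
```

View pics/g.png

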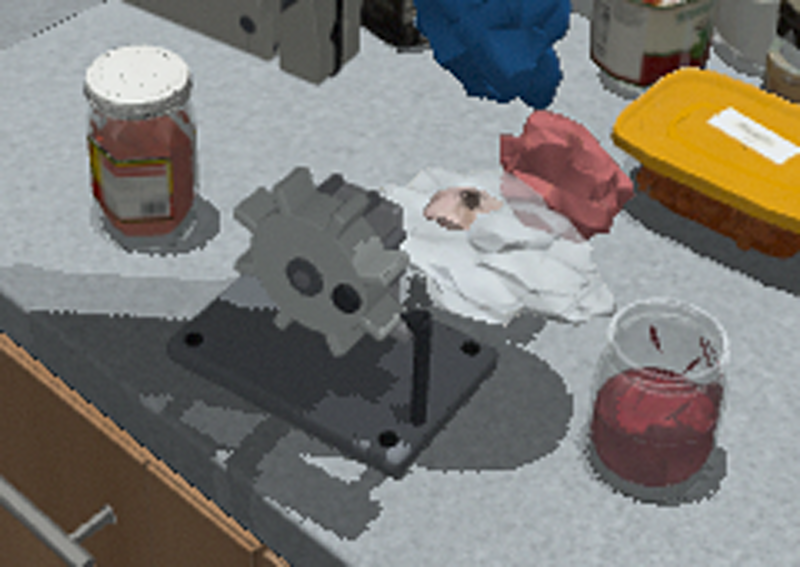

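The stud is at (346,298), beside the pointer at (408,318). The counter and jars have not moved and the gripper is clear. I let it settle, then hand in.

Call:
send_rows([
  [[0,0,0],0],
  [[0,0,0],0],
  [[0,0,0],0],
  [[0,0,0],0],
  [[0,0,0],0],
])

```text
clock: 10.47
tool_pos: [0.4541, 0.1312, 0.2665]
orientation: [179.9, -0.0, -80.4]
force: [-0.3, -0.3, -0.6]
opening: 0.0003
gripper_force: 0.0
```

```bash
python3 -c "
from plant import ctrl
print(ctrl.close_job())"
```

```text
the job is handed in; nothing more can be done
None
```

I turned the wheel four clicks clockwise; the last picture shows the stud beside the pointer, the counter and jars where they stood and the gripper clear, and I handed the job in at about 10.5 s (no verdict was returned).

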